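Show the plywood finish sample to the code reader, label up

TASK

In the slotted rack on the upholstery table stand three plywood plates: two square-cut blanks and the finish sample, which has a small notch cut out of one top corner; the notch marks the end that carries the label, and the label is on one side only. Draw the sample out by its plain end, leaving the label uncovered and the blanks in their slots, turn it label side up and hold the label about 11 cm in front of the code reader's window, on its line of sight and square to it. Finish while still holding it there, steady in the air and clear of the rack and the reader, without touching the reader or shifting anything else on the table.

Things in the scene. Friction and masses are not known exactly. Their poses are not given: they have to be found in the camera images.
- sample_center (a point): Centre of the finish sample: loose plywood plate 140 x 80 x 9 mm, 45 to 90 g, standing on a long edge in a rack slot, top edge 92 mm above the table. x: along it to the labelled (notched) end; z: to the top edge; y: across; label on the -y face. Notch at the +x, +z corner: facing the label, notch at top, it is on the right. The -x half is plain: grip it from above across the 9 mm.
- sample_notch (a point): Middle of the 15 x 15 mm square notch cut through the sample at the top corner of its labelled end: 62.5 mm from the centre along the length and 32.5 mm above it. Axes as sample_center.
- sample_label (a point): Centre of the sample's white paper label with a bar code, 46 mm (along the length) x 54 mm, stuck on one face: 44 mm towards the labelled end from the sample's centre, 4 mm below it, on the face. Axes: x along the plate towards the labelled end, y towards the top edge, z straight out of the label.
- reader_window (a point): Centre of the window of the code reader, a grey pistol-shaped scanner nose down in a gooseneck stand fixed to the table; 265 mm above the table. z: line of sight out of the window, 45 degrees down and towards the robot's side; x: 45 degrees up and towards the robot's side; y: level. The head is 72 mm wide (y), 50 mm high (x) and lies behind the window.
- reader: Stand of the code reader: origin on the table at the centre of its round base, 130 mm across and 18 mm high; -x is the way it looks (level). The window is 70 mm out along -x; neck and holder stand on the +x side.
- rack: Beech block fixed to the table, at any yaw, 110 (x) x 160 (y) x 34 mm high; origin at the centre of its underside. Three slots along x at y = -60, 0, +60 mm, 12 mm wide, 22 mm deep (floor 12 mm above the table), open at ends and top; the plates stand 58 mm proud of the block.
- blank_a_center (a point): Centre of a plywood blank 140 x 80 x 9 mm, all four corners square, no label, standing in another slot; axes as for the sample.
- blank_b_center (a point): Centre of the second plywood blank, the same as blank_a.
- stapler: Pneumatic stapler lying on its side, about 220 x 190 x 40 mm, frame-shaped; origin under its middle.
- adhesive_can: Upright spray can, 65 mm across, 190 mm high; origin at the centre of its underside.
- tack_hammer: Hammer lying on the table, 260 mm long; origin under its middle.
- staple_box: Carton of staples 110 x 75 x 45 mm; origin at the centre of its underside.
- tape_measure: Tape measure standing on edge, 68 x 34 x 62 mm; origin at the centre of its underside.
There are look-alikes about, which are no part of the job. Leave any grey, purple or red look-alike of the part that bears sample_center alone.

How it is judged:
By the outcome, as a careful person would: the job done as asked, in the order asked, and still so for the second after the job is handed in, while the arm keeps its last pose, push and grip.
It also fails if it takes over 32 s, if anything falls off the work surface, if the arm or the gripper's body presses on something with over 40 N, if the wrist force passes 120 N, or if a joint passes its speed limit or range.

ROBOT

A 7-joint arm with a two-finger parallel gripper is mounted at the origin on the work surface. World frame = base frame: x ahead of the robot, y to its left, z up, the work surface at z = 0. Lengths are in m, angles in rad, forces in N, time in s.
With the tool pointing down it reaches from about 0.4 to 0.85 m from the base axis. Payload 10.4 kg.
Tool frame: the origin (TCP) lies midway between the tips of the shut fingers; the grasp point (between the pads) lies 19 mm behind it (manip.pinch_z is the distance from the TCP to the grasp point, in m); y points along the fingers, x is the direction in which the jaws open and shut, and the axes are right-handed (so a half turn about y gives the same grasp; the last joint's range is limited). The gripper opens to 85 mm and grips with 20 to 120 N. Pads are 22 mm wide; open, the fingers measure 114 mm over their backs; the gripper's body (76 mm by 85 mm) begins 54 mm behind the grasp point. The pads swing forward as they close: fully open they stand 13 mm farther back than shut.
Start: joints at [-1.267, 0.332, -0.065, 1.46, 0.022, 1.35, -0.088], TCP at [0.201, 0.592, 0.231] pointing down, gripper open.
Joint ranges: [-2.6, 2.6], [-0.5, 2.12], [-1.47, 1.34], [0.16, 2.42], [-1.27, 4.41], [0.06, 2.06], [-2.6, 2.6]. Speed limits (rad/s): [2.22, 2.22, 2.79, 2.79, 3.14, 3.14, 3.14].

INTERFACE

Orientations are given as a unit quaternion [x, y, z, w].
In Python, from workcell import manip gives the robot as it stands.
- The arm moves only by the shell command python3 -m pendant 'ROWS' [OPENING] [FORCE]. ROWS is a JSON object of lists of equal length, an entry for each row: "offset": the shift along the tool's x, y, z scaled (see below), a list of three; "turn": the turn, a rotation vector about the tool's x, y, z scaled (see below), a list of three. A call has 1 to 12 rows; each row is the pose to reach, as a shift and turn from the pose measured when the call began, along the tool's axes at that moment; what a row does not reach only later rows make up. The controller multiplies each number of a shift by 200 mm and each number of a turn by 45 degrees. A row lasts 1/8 s, in which the tool goes at most 62.5 mm and 10.7 degrees, less where a joint would pass 70% of its speed; a pose out of reach is approached as far as the arm can. A call with a number of a shift or a turn outside -1 to 1 is refused whole. A call with a gripper value outside its range is refused whole. OPENING is the opening in per cent of the stroke, from 0 (shut) to 100 (fully open), set as the call begins (- or left out, the last holds). The fingers move at their own pace and stop on an object; FORCE is the grip in N (left out, the last holds). Time passes only in rows, so rows that repeat a pose let the fingers close. It gives the time, the measured TCP pose, the force and the opening at its end, in the units of the state.
- manip.get_obs(): the state, without advancing time (a new reading comes with each control period).
- manip.camera(name): name is "scene" or "top"; returns (picture, depth): 480x640x3 uint8, red, green, blue; 480x640 float32, m along the optical axis (not along the pixel's ray), 0 where there is no reading.
- manip.camera_model(name): a dict with "intrinsics" (3x3 intrinsics, pixels), "R" (3x3) and "t" (3): a world point X has camera coordinates R X + t. Camera axes: x right, y down, z forward; pixel columns grow to the right and rows downward; lengths in m; the calibration is good to about 2 mm. A picture is of the moment at which its call begins. camera_model takes no time and is no camera call.
- manip.hand_in(): hands the job in, once; it reports no verdict.
The state is a dict: "clock": time; "joint_pos": joint angles; "joint_velocities": joint speeds; "tau": joint torques, N m; "position": TCP position; "ee_rot": TCP orientation; "ft_force": force on the tool from outside, world axes, zero at the start; "torque": the same for the moment, N m; "grip_width": opening from 0.0 (shut) to 1.0 (fully open).
Only numpy, scipy, OpenCV 4.12 (cv2) and the standard library are available. Lean on these libraries where they do the work, as an engineer would, in place of code of your own. Each camera call takes 0.05 s, during which the arm holds its last target. There are 200 camera calls.

## Working session

There is one attempt and no reset: what is moved stays moved. The work goes in short steps, Python scripts to look and compute and a shell command to move; the robot and the scene stay as the last step left them, time stands still between calls to the robot, and variables do not carry over. Pictures are saved under pics/ and viewed, about 8 in all and at most 12, crops included, and the job is handed in when it is done.

```bash
ls; mkdir -p pics; python3 - <<'E'
from workcell import manip
import cv2,numpy as np
o=manip.get_obs();print({k:np.round(v,3) for k,v in o.items()})
for n in("scene","top"):
    p,d=manip.camera(n);cv2.imwrite(f"pics/{n}0.png",p[:,:,::-1]);np.save(f"pics/{n}0.npy",d)
    m=manip.camera_model(n);print(n,m)
E
```

```text
pics
{'clock': np.float64(0.0), 'joint_pos': array([-1.267,  0.333, -0.065,  1.461,  0.022,  1.35 , -0.089]), 'joint_velocities': array([ 0.   , -0.   , -0.002, -0.   ,  0.001, -0.002, -0.001]), 'tau': array([-0.0000e+00, -6.2545e+01,  4.9000e-02, -3.9159e+01,  1.6000e-02,
        1.0000e-02, -0.0000e+00]), 'position': array([0.201, 0.592, 0.231]), 'ee_rot': array([ 0.575,  0.412, -0.412, -0.574]), 'ft_force': array([0.896, 0.248, 0.209]), 'torque': array([ 0.022, -0.005,  0.005]), 'grip_width': np.float64(0.998)}
scene {'intrinsics': array([[475.8297532 ,   0.        , 326.82822634],
       [  0.        , 475.8297532 , 242.66414459],
       [  0.        ,   0.        ,   1.        ]]), 'R': array([[-0.03963696,  0.99907355,  0.0167617 ],
       [ 0.70410288,  0.03982911, -0.7089801 ],
       [-0.70899087, -0.01629986, -0.70502927]]), 't': array([ 0.04491958, -0.2720916 ,  1.59995746])}
top {'intrinsics': array([[504.17026068,   0.        , 326.07107322],
       [  0.        , 504.17026068, 229.87236758],
       [  0.        ,   0.        ,   1.        ]]), 'R': array([[ 0.03036484, -0.99949249, -0.00962987],
       [-0.99429397, -0.02921843, -0.10259525],
       [ 0.10226181,  0.01269021, -0.99467657]]), 't': array([-0.03221522,  0.55653311,  1.20472966])}
```

View pics/scene0.png

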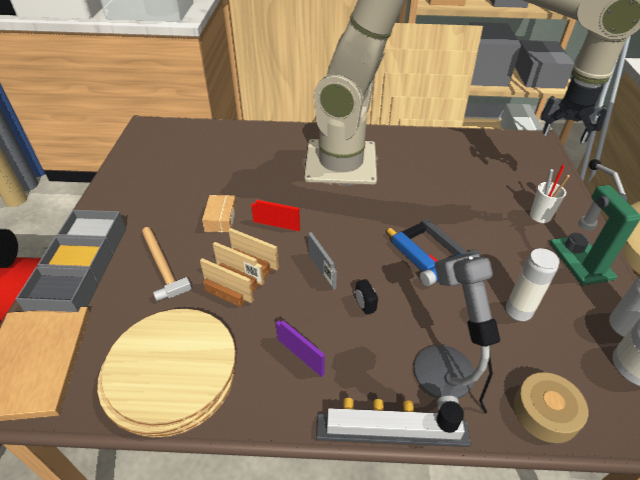

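View pics/top0.png

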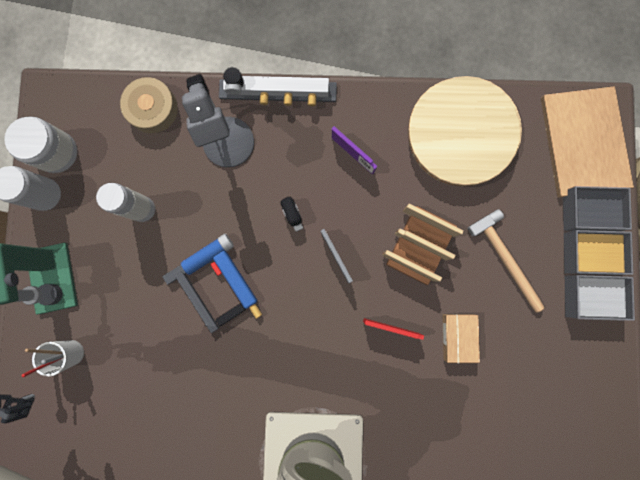

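```bash
cat > h.py <<'E'
import numpy as np,cv2
from workcell import manip
def cloud(n,d):
    m=manip.camera_model(n);K=m["intrinsics"];v,u=np.mgrid[0:480,0:640]
    c=np.stack([(u-K[0,2])/K[0,0]*d,(v-K[1,2])/K[1,1]*d,d],-1)
    return (c-m["t"])@m["R"]   # R^T (c-t)
def proj(n,X):
    m=manip.camera_model(n);c=np.atleast_2d(X)@m["R"].T+m["t"];p=c@m["intrinsics"].T
    return p[:,:2]/p[:,2:]
E
python3 - <<'E'
from h import *
s=cv2.imread("pics/scene0.png");t=cv2.imread("pics/top0.png")
a=cv2.resize(s[220:310,190:290],(400,360),interpolation=cv2.INTER_CUBIC)
b=cv2.resize(t[195:295,375:475],(360,360),interpolation=cv2.INTER_CUBIC)
c=cv2.resize(s[240:410,400:520],(254,360))
cv2.imwrite("pics/crop1.png",np.hstack([a,b[:, :]])[:, :800])
P=cloud("scene",np.load("pics/scene0.npy"));T=cloud("top",np.load("pics/top0.npy"))
for uv in[(228,258),(253,269),(251,250),(230,280),(210,285),(443,372),(465,268),(480,262)]:print("scene",uv,P[uv[1],uv[0]].round(3))
for uv in[(412,265),(426,244),(434,219),(235,150),(205,110),(215,125)]:print("top",uv,T[uv[1],uv[0]].round(3))
# plate tops from both: points z in .085-.097 near rack
for n,C in(("scene",P),("top",T)):
    x=C.reshape(-1,3);k=(x[:,2]>.086)&(x[:,2]<.099)&(x[:,0]>.3)&(x[:,0]<.7)&(x[:,1]>-.42)&(x[:,1]<-.1);q=x[k];print(n,k.sum())
    np.save(f"pics/{n}tops.npy",q)
    lab=np.zeros((400,400),np.uint8);ij=((q[:,:2]-[.3,-.45])*1000).astype(int)
    lab[ij[:,0].clip(0,399),ij[:,1].clip(0,399)]=255
    lab=cv2.dilate(lab,np.ones((7,7)))
    N,L,S,Ce=cv2.connectedComponentsWithStats(lab)
    for i in range(1,N):
        w=q[L[ij[:,0].clip(0,399),ij[:,1].clip(0,399)]==i]
        if len(w)<30: continue
        r=cv2.minAreaRect((w[:,:2]*1000).astype(np.float32));vx=cv2.fitLine((w[:,:2]).astype(np.float32),cv2.DIST_HUBER,0,.001,.001).ravel()
        print(len(w),w.mean(0).round(4),"rect",np.round(r[0],1),np.round(r[1],1),round(r[2],1),"line",vx.round(4))
E
```

```text
scene (228, 258) [ 0.515 -0.275  0.058]
scene (253, 269) [ 0.55  -0.206  0.06 ]
scene (251, 250) [ 0.476 -0.223  0.049]
scene (230, 280) [ 0.594 -0.254  0.066]
scene (210, 285) [ 0.586 -0.309  0.034]
scene (443, 372) [0.786 0.237 0.016]
scene (465, 268) [0.774 0.216 0.336]
scene (480, 262) [0.767 0.24  0.345]
top (412, 265) [ 0.475 -0.216  0.094]
top (426, 244) [ 0.525 -0.248  0.094]
top (434, 219) [ 0.583 -0.266  0.092]
top (235, 150) [0.753 0.219 0.019]
top (205, 110) [0.748 0.217 0.328]
top (215, 125) [0.726 0.202 0.307]
scene 644
213 [ 0.4752 -0.217   0.0905] rect [ 473.8 -218.1] [140.9  13.4] 64.6 line [ 0.4279  0.9038  0.4752 -0.217 ]
191 [ 0.5233 -0.2545  0.0907] rect [ 522.1 -254.9] [126.5  12.5] 64.4 line [ 0.4195  0.9078  0.5231 -0.2563]
240 [ 0.5846 -0.2657  0.0908] rect [ 583.2 -267.2] [143.3  14.9] 63.8 line [ 0.4259  0.9047  0.5909 -0.2526]
top 768
255 [ 0.4751 -0.2211  0.093 ] rect [ 475.7 -219.6] [138.5   9.5] 64.8 line [ 0.4275  0.904   0.4751 -0.2211]
244 [ 0.5244 -0.2568  0.093 ] rect [ 524.7 -256.2] [124.2  10.1] 64.9 line [ 0.4281  0.9037  0.5244 -0.2568]
265 [ 0.5849 -0.2684  0.0931] rect [ 585.5 -268.3] [139.4  10. ] 64.8 line [ 0.4291  0.9032  0.5849 -0.2684]
```

View pics/crop1.png

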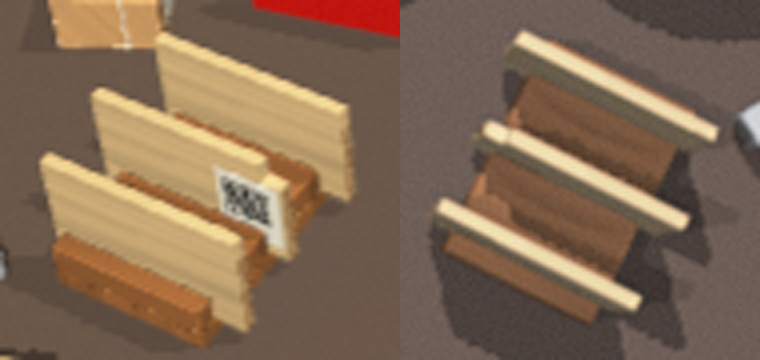

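The plates are at scene pixels (238,250), (240,265) and (227,280). The middle one has the notch and the label at its right (+y) end, at (251,269), and the label faces +x, so it is the sample. The outer two are square blanks. The grey, purple and red plates outside the rack are look-alikes. Next I measure the reader.

```bash
cat > rd.py <<'E'
from h import *
rng=np.random.default_rng(0)
A=[]
for n in("scene","top"):
    d=np.load(f"pics/{n}0.npy");C=cloud(n,d);x=C.reshape(-1,3)
    k=(d.ravel()>0)&(np.abs(x[:,0]-.76)<.17)&(np.abs(x[:,1]-.22)<.14)
    # base disc
    b=x[k&(x[:,2]>.012)&(x[:,2]<.024)]
    (c,r)=cv2.minEnclosingCircle((b[:,:2]*1000).astype(np.float32));print(n,"base",len(b),b.mean(0).round(3),np.round(c,1),round(r,1))
    q=x[k&(x[:,2]>.2)];A.append(q);print("head",len(q),q.min(0).round(3),q.max(0).round(3))
    rest=q
    for _ in range(4):
        best=None
        for i in range(600):
            p=rest[rng.choice(len(rest),3,False)];nn=np.cross(p[1]-p[0],p[2]-p[0]);L=np.linalg.norm(nn)
            if L<1e-5: continue
            nn/=L;inl=np.abs((rest-p[0])@nn)<.002
            if best is None or inl.sum()>best.sum():best=inl
        w=rest[best];m=w.mean(0);_,s,V=np.linalg.svd(w-m);nn=V[2]*np.sign(V[2][2])
        print(len(w),"c",m.round(4),"n",nn.round(3),"ext",np.ptp((w-m)@V[:2].T,axis=0).round(3),"v0",V[0].round(3));rest=rest[~best]
        if len(rest)<40:break
np.save("pics/head.npy",np.vstack(A))
s=cv2.imread("pics/scene0.png");t=cv2.imread("pics/top0.png")
cv2.imwrite("pics/crop2.png",np.hstack([cv2.resize(s[240:400,400:510],(385,560),interpolation=cv2.INTER_CUBIC),cv2.resize(t[70:174,180:260],(415,560),interpolation=cv2.INTER_CUBIC)]))
E
python3 rd.py
```

```text
scene base 1655 [0.781 0.237 0.016] [777.8 174.7] 177.6
head 3067 [0.692 0.179 0.2  ] [0.859 0.286 0.347]
680 c [0.8177 0.2551 0.2695] n [0.628 0.218 0.747] ext [0.154 0.039] v0 [ 0.675  0.324 -0.662]
606 c [0.8084 0.2378 0.2636] n [ 0.36  -0.932  0.052] ext [0.155 0.097] v0 [ 0.585  0.182 -0.791]
354 c [0.7714 0.2154 0.2909] n [ 0.62  -0.78   0.079] ext [0.18 0.1 ] v0 [ 0.686  0.49  -0.538]
311 c [0.7749 0.2136 0.2995] n [ 0.624 -0.779  0.061] ext [0.175 0.088] v0 [ 0.638  0.464 -0.615]
top base 1427 [0.79  0.225 0.017] [823.4 200.4] 124.5
head 2077 [0.69  0.179 0.216] [0.857 0.284 0.35 ]
944 c [0.7311 0.2207 0.3155] n [-0.612 -0.246  0.751] ext [0.096 0.07 ] v0 [-0.697 -0.281 -0.66 ]
343 c [0.7319 0.2211 0.3116] n [-0.594 -0.259  0.761] ext [0.101 0.071] v0 [-0.694 -0.312 -0.648]
183 c [0.735  0.2224 0.3231] n [-0.61  -0.251  0.752] ext [0.087 0.062] v0 [-0.718 -0.225 -0.658]
176 c [0.8276 0.2588 0.2624] n [0.563 0.238 0.792] ext [0.147 0.052] v0 [-0.697 -0.379  0.609]
```

View pics/crop2.png

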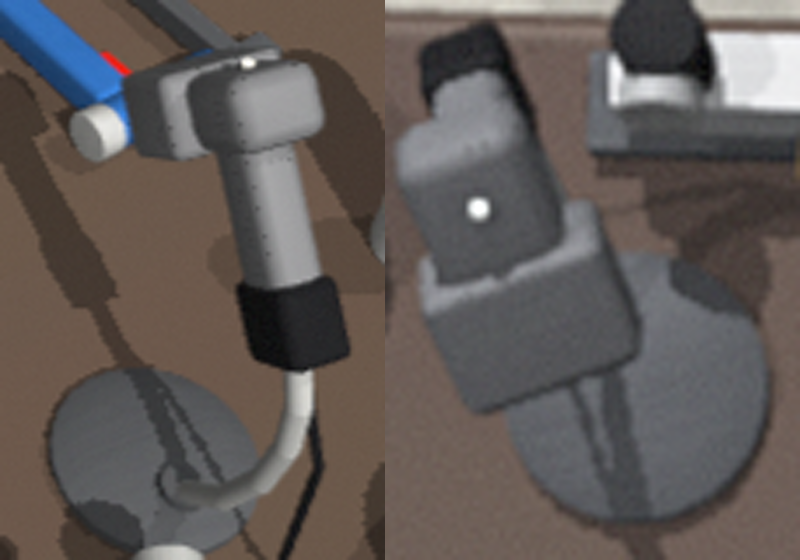

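```bash
cat > rd2.py <<'E'
from h import *
from scipy.optimize import minimize
for n in("scene","top"):
    d=np.load(f"pics/{n}0.npy");x=cloud(n,d).reshape(-1,3)
    k=(d.ravel()>0)&(x[:,2]>.010)&(x[:,2]<.025)&(np.hypot(x[:,0]-.78,x[:,1]-.235)<.09)
    b=x[k][:,:2]
    f=lambda c:-np.sum(np.hypot(*(b-c).T)<.065)
    g=[(f(np.array([a,e])),a,e) for a in np.arange(.74,.83,.002) for e in np.arange(.19,.28,.002)]
    g.sort();t=[q for q in g if q[0]<=g[0][0]+3];print(n,len(b),g[0],np.mean([q[1:] for q in t],0))
def ray(n,uv,z):
    m=manip.camera_model(n);r=m["R"].T@np.linalg.solve(m["intrinsics"],[*uv,1]);o=-m["R"].T@m["t"];return o+r*(z-o[2])/r[2]
print([ray("top",p,.283).round(4) for p in((197.3,146),(229,135))])
hd=np.load("pics/head.npy")
for a in(20,21.5,23):
    h=-np.array([np.cos(np.radians(a)),np.sin(np.radians(a))]);s=np.array([-h[1],h[0]])
    rx=np.r_[h,1]/2**.5;rz=np.r_[h,-1]/2**.5;y=np.r_[np.cross(rz,rx)]
    top=hd[hd@np.r_[h,0]>hd[:,:2].dot(h).max()-.08]
    for nm,ax,S in(("lat",y,hd),("rz",rz,hd),("rx front",rx,top)):
        v=S@ax;print(a,nm,np.percentile(v,[.3,2,98,99.7]).round(4))
E
python3 rd2.py
```

```text
scene 1874 (np.int64(-1874), np.float64(0.778), np.float64(0.24000000000000005)) [0.77666667 0.24066667]
top 1375 (np.int64(-1371), np.float64(0.776), np.float64(0.23800000000000004)) [0.77733333 0.23866667]
[array([0.6902, 0.2408, 0.283 ]), array([0.7142, 0.1791, 0.283 ])]
20 lat [-0.0782 -0.0767 -0.0136 -0.0081]
20 rz [-0.8147 -0.8133 -0.7218 -0.7167]
20 rx front [-0.3687 -0.3576 -0.3123 -0.3111]
21.5 lat [-0.0981 -0.0967 -0.0333 -0.0282]
21.5 rz [-0.8137 -0.8122 -0.7206 -0.7158]
21.5 rx front [-0.3693 -0.357  -0.3115 -0.3103]
23 lat [-0.1179 -0.1165 -0.0531 -0.048 ]
23 rz [-0.8124 -0.8109 -0.719  -0.7143]
23 rx front [-0.3685 -0.3554 -0.3102 -0.3088]
```

```bash
cat >> h.py <<'E'
from scipy.spatial.transform import Rotation as Ro
d=np.array([.428,.9038,0]);n=np.array([.9038,-.428,0]);Z=np.array([0,0,1.])
SC=np.array([.5267,-.249,.052])          # sample centre
gx,gz=-.042,.018
GR=SC+gx*d+gz*Z                          # grasp point
a=np.radians(21.5);h=-np.array([np.cos(a),np.sin(a),0])
rz=(h-Z)/2**.5;rx=(h+Z)/2**.5;ry=np.cross(rz,rx)
W=np.array([.777,.2395,.265])+.07*h;L=W+.11*rz
def rot(x,y):return Ro.from_matrix(np.stack([x,y,np.cross(x,y)],1))
def grasp(s):return GR-.019*Z,rot(s*n,-Z)
def final(s):
    return L-.0045*-rz-.086*ry+.022*rx+.019*-rx, rot(s*-rz,-rx)   # n (label side) -> -rz
def rows(p,R):
    o=manip.get_obs();R0=Ro.from_quat(o["ee_rot"])
    s=R0.inv().apply(p-o["position"])/.2;t=(R0.inv()*R).as_rotvec()/np.radians(45)
    print("offset",s.round(3),"turn",t.round(3),"| pos",o["position"].round(4),"q",o["joint_pos"].round(3),"t",o["clock"].round(2),"F",np.linalg.norm(o["ft_force"]).round(1),"grip",o["grip_width"].round(3))
E
python3 - <<'E'
from h import *
o=manip.get_obs();print(Ro.from_quat(o["ee_rot"]).as_matrix().round(3))
for s in(1,-1):
    for f in(grasp,final):
        p,R=f(s);print(s,p.round(4),R.as_matrix().round(3).tolist());rows(p,R)
rows(np.array([.45,.2,.3]),grasp(1)[1]);rows(np.array([.45,.2,.3]),grasp(-1)[1])
E
```

```text
[[ 0.321 -0.    -0.947]
 [ 0.947 -0.001  0.321]
 [-0.001 -1.    -0.   ]]
1 [ 0.5087 -0.287   0.051 ] [[0.904, 0.0, 0.428], [-0.428, 0.0, 0.904], [0.0, -1.0, 0.0]]Traceback (most recent call last):
  File "<stdin>", line 5, in <module>
  File "h.py", line 25, in rows
    print("offset",s.round(3),"turn",t.round(3),"| pos",o["position"].round(4),"q",o["joint_pos"].round(3),"t",o["clock"].round(2),"F",np.linalg.norm(o["ft_force"]).round(1),"grip",o["grip_width"].round(3))
                                                                                                               ^^^^^^^^^^^^^^^^
AttributeError: 'float' object has no attribute 'round'
```

```bash
sed -i 's/o\["clock"\].round(2)/round(float(o["clock"]),2)/' h.py
python3 -m pendant '{"offset":[[0,-0.3,0],[-0.1,-0.35,-0.25],[-0.2,-0.35,-0.5],[-0.3,-0.35,-0.75],[-0.4,-0.35,-1],[-0.4,-0.35,-1]],"turn":[[0,0,0],[0,0.2,0],[0,0.4,0],[0,0.6,0],[0,0.8,0],[0,1,0]]}' 45 60
python3 - <<'E'
from h import *
p,R=grasp(1);rows(np.array([.47,.1,.3]),R);rows(p+.12*Z,R);p,R=final(1);print(p,R.as_matrix().round(3),L);rows(p,R)
E
```

```text
clock: 0.85
position: [0.3686, 0.4477, 0.3007]
ee_rot: [0.691, 0.156, -0.156, -0.689]
ft_force: [-1.2, 0.2, 0.7]
grip_width: 0.453Traceback (most recent call last):
  File "<stdin>", line 2, in <module>
  File "h.py", line 25, in rows
    print("offset",s.round(3),"turn",t.round(3),"| pos",o["position"].round(4),"q",o["joint_pos"].round(3),"t",round(float(o["clock"]),2),"F",np.linalg.norm(o["ft_force"]).round(1),"grip",o["grip_width"].round(3))
                                                                                                                                                                                            ^^^^^^^^^^^^^^^^^^^^^
AttributeError: 'float' object has no attribute 'round'
```

```bash
sed -i 's/o\["grip_width"\].round(3)/round(float(o["grip_width"]),3)/' h.py
python3 - <<'E'
from h import *
p,R=grasp(1);rows(np.array([.49,.28,.3]),R);rows(np.array([.52,.1,.3]),R);rows(p+.12*Z,R);p,R=final(1);print(p,L);rows(p,R)
E
```

```text
offset [ 0.187  0.006 -1.018] turn [3.00e-03 1.13e+00 1.00e-03] | pos [0.3686 0.4477 0.3007] q [-1.082  0.203  0.142  1.482 -0.026  1.461 -0.495] t 0.85 F 1.4 grip 0.453
offset [-0.066  0.009 -1.895] turn [3.00e-03 1.13e+00 1.00e-03] | pos [0.3686 0.4477 0.3007] q [-1.082  0.203  0.142  1.482 -0.026  1.461 -0.495] t 0.85 F 1.4 grip 0.453
offset [-0.95   0.659 -3.615] turn [3.00e-03 1.13e+00 1.00e-03] | pos [0.3686 0.4477 0.3007] q [-1.082  0.203  0.142  1.482 -0.026  1.461 -0.495] t 0.85 F 1.4 grip 0.453
[0.66608609 0.10337823 0.18615759] [0.63950127 0.18533781 0.18721825]
offset [ 0.601  0.579 -2.193] turn [-0.032  0.086 -1.   ] | pos [0.3686 0.4477 0.3007] q [-1.082  0.203  0.142  1.482 -0.026  1.461 -0.495] t 0.85 F 1.4 grip 0.453
```

```bash

python3 -m pendant '{"offset":[[0.05,0,-0.3],[0.1,0,-0.6],[0.1,0,-0.9],[0.1,0,-1],[0.1,0,-1]],"turn":[[0,0.2,0],[0,0.4,0],[0,0.6,0],[0,0.8,0],[0,0.8,0]]}' >/dev/null
python3 - <<'E'
from h import *
p,R=grasp(1);rows(np.array([.53,.08,.3]),R);rows(p+.15*Z,R)
E
```

```text
offset [ 0.457  0.009 -0.902] turn [0.003 0.327 0.002] | pos [0.4735 0.2743 0.3012] q [-0.902  0.126  0.325  1.574 -0.037  1.449 -0.761] t 1.48 F 1.1 grip 0.451
offset [ 0.69   0.509 -2.724] turn [0.003 0.327 0.002] | pos [0.4735 0.2743 0.3012] q [-0.902  0.126  0.325  1.574 -0.037  1.449 -0.761] t 1.48 F 1.1 grip 0.451
```

```bash

python3 -m pendant '{"offset":[[0.1,0,-0.3],[0.2,0,-0.6],[0.25,0,-0.9],[0.25,0,-1],[0.25,0,-1]],"turn":[[0,0.1,0],[0,0.2,0],[0,0.33,0],[0,0.33,0],[0,0.33,0]]}' >/dev/null
python3 - <<'E'
from h import *
p,R=grasp(1);rows(p+.15*Z,R)
E
```

```text
offset [ 0.865  0.509 -1.557] turn [0.002 0.    0.002] | pos [0.4855 0.0688 0.3019] q [-0.722 -0.021  0.484  1.715  0.012  1.444 -0.682] t 2.1 F 1.7 grip 0.448
```

```bash

python3 -m pendant '{"offset":[[0.15,0,-0.25],[0.3,0,-0.5],[0.45,0,-0.75],[0.55,0,-1],[0.55,0,-1]],"turn":[[0,0,0],[0,0,0],[0,0,0],[0,0,0],[0,0,0]]}' >/dev/null
python3 - <<'E'
from h import *
p,R=grasp(1);rows(p+.12*Z,R)
E
```

```text
offset [ 0.311  0.659 -0.549] turn [ 0.003 -0.001  0.003] | pos [ 0.4995 -0.1608  0.3023] q [-0.473  0.069  0.741  1.646 -0.044  1.443 -0.17 ] t 2.73 F 0.6 grip 0.453
```

```bash

python3 -m pendant '{"offset":[[0.15,0,-0.3],[0.3,0.2,-0.55],[0.31,0.5,-0.55],[0.31,0.6,-0.55],[0.31,0.6,-0.55]],"turn":[[0,0,0],[0,0,0],[0,0,0],[0,0,0],[0,0,0]]}' >/dev/null
python3 - <<'E'
from h import *
p,R=grasp(1);rows(p,R)
s,_=manip.camera("scene");t,dt=manip.camera("top")
for n,im in(("scene",s),("top",t)):
    im=im[:,:,::-1].copy()
    pts=[SC+np.array(q)@np.stack([d,-n_,Z]) for n_ in [np.array([.9038,-.428,0])] for q in [(-.07,0,.04),(.07,0,.04),(gx,0,.04),(gx,0,gz)]]
    for q in proj(n,pts):cv2.circle(im,tuple(np.round(q*16).astype(int)),16,(0,0,255),-1,shift=4)
    c=proj(n,[SC])[0].astype(int);w=im[c[1]-75:c[1]+55,c[0]-65:c[0]+65]
    cv2.imwrite(f"pics/pre_{n}.png",cv2.resize(w,(400,400),interpolation=cv2.INTER_CUBIC))
cv2.imwrite("pics/pre.png",np.hstack([cv2.imread("pics/pre_scene.png"),cv2.imread("pics/pre_top.png")]))
E
```

```text
offset [ 0.006  0.647 -0.013] turn [ 0.004  0.006 -0.003] | pos [ 0.5092 -0.2838  0.1803] q [-0.23   0.344  0.813  1.679 -0.26   1.234  0.203] t 3.35 F 0.9 grip 0.444
```

View pics/pre.png

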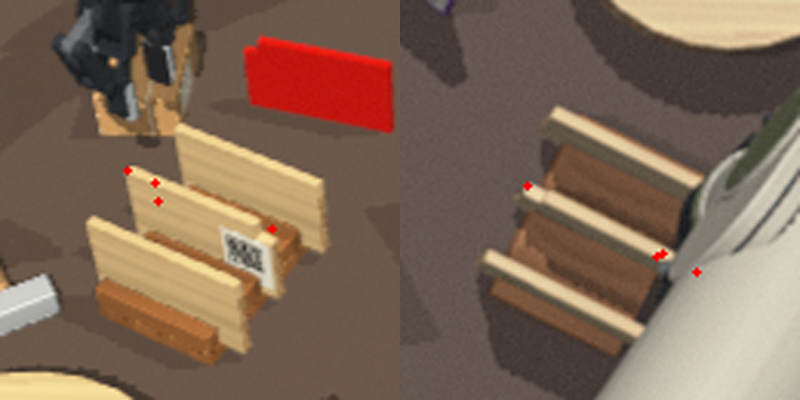

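Pre-grasp picture: the model points fall on the sample's top edge (plain end at about (127,170) in the left crop), and the gripper hangs open above the plain end, between the blanks. I'm descending and closing.

```bash

python3 -m pendant '{"offset":[[0.006,0.15,-0.013],[0.006,0.3,-0.013],[0.006,0.45,-0.013],[0.006,0.55,-0.013],[0.006,0.645,-0.013],[0.006,0.645,-0.013],[0.006,0.645,-0.013]],"turn":[[0,0,0],[0,0,0],[0,0.005,0],[0,0.005,0],[0,0.005,0],[0,0.005,0],[0,0.005,0]]}' 
python3 -m pendant '{"offset":[[0,0,0],[0,0,0],[0,0,0],[0,0,0],[0,0,0],[0,0,0]],"turn":[[0,0,0],[0,0,0],[0,0,0],[0,0,0],[0,0,0],[0,0,0]]}' 0 60
python3 - <<'E'
from h import *
p,R=grasp(1);rows(p,R)
E
```

```text
clock: 4.32
position: [0.5108, -0.289, 0.0554]
ee_rot: [0.691, -0.154, 0.157, -0.689]
ft_force: [0.8, -0.0, -0.3]
grip_width: 0.45
clock: 5.08
position: [0.5105, -0.289, 0.0562]
ee_rot: [0.691, -0.154, 0.156, -0.689]
ft_force: [-5.3, 3.0, 8.1]
grip_width: 0.096
offset [-0.012  0.026  0.005] turn [ 0.002 -0.001  0.004] | pos [ 0.5105 -0.289   0.0562] q [-0.152  0.496  0.739  1.787 -0.388  1.006  0.295] t 5.08 F 10.1 grip 0.096
```

```bash

python3 -m pendant '{"offset":[[0,-0.05,0],[0,-0.12,0],[0,-0.2,0],[0,-0.35,0],[0,-0.5,0],[0,-0.65,0],[0,-0.8,0],[0,-0.95,0],[0,-0.95,0],[0,-0.95,0]],"turn":[[0,0,0],[0,0,0],[0,0,0],[0,0,0],[0,0,0],[0,0,0],[0,0,0],[0,0,0],[0,0,0],[0,0,0]]}' - 70
python3 - <<'E'
from h import *
p,R=final(1);rows(p,R);
for q in([.56,-.1,.3],):rows(np.array(q),R)
s,_=manip.camera("scene");t,_=manip.camera("top")
w=np.hstack([cv2.resize(s[170:310,190:330],(400,400),interpolation=cv2.INTER_CUBIC),cv2.resize(t[180:300,360:480],(400,400),interpolation=cv2.INTER_CUBIC)])
cv2.imwrite("pics/lift.png",w[:,:,::-1])
E
```

```text
clock: 6.32
position: [0.5098, -0.2883, 0.2461]
ee_rot: [0.691, -0.154, 0.156, -0.689]
ft_force: [0.1, 0.1, -1.1]
grip_width: 0.099
offset [-0.135  0.296  2.104] turn [ 0.412 -0.985 -0.939] | pos [ 0.5098 -0.2883  0.2461] q [-0.247  0.296  0.842  1.588 -0.223  1.355  0.177] t 6.33 F 1.1 grip 0.099
offset [-0.176 -0.271  0.958] turn [ 0.412 -0.985 -0.939] | pos [ 0.5098 -0.2883  0.2461] q [-0.247  0.296  0.842  1.588 -0.223  1.355  0.177] t 6.33 F 1.1 grip 0.099
```

View pics/lift.png

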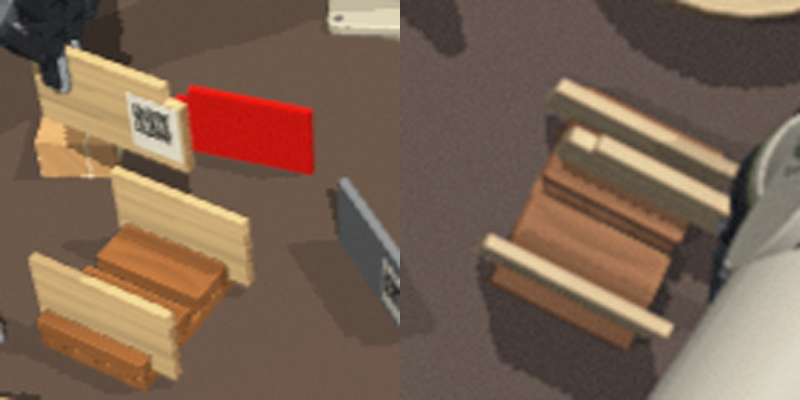

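Lift picture: the sample hangs level from its plain end. The label at (152,122) is uncovered, both blanks are still in their slots and the middle slot is empty. I'm carrying it to the reader.

```bash

python3 -m pendant '{"offset":[[0,-0.15,0.1],[-0.1,-0.3,0.3],[-0.2,-0.3,0.5],[-0.3,-0.3,0.7],[-0.3,-0.3,0.9],[-0.3,-0.3,0.9]],"turn":[[0,0,0],[0.05,-0.12,-0.11],[0.1,-0.25,-0.23],[0.15,-0.37,-0.35],[0.2,-0.5,-0.47],[0.2,-0.5,-0.47]]}'
python3 - <<'E'
from h import *
p,R=final(1);rows(p,R);rows(p+.1*h,R);rows(p+.1*h-.1*ry+.06*Z,R)
E
```

```text
clock: 7.18
position: [0.5317, -0.097, 0.304]
ee_rot: [-0.668, -0.124, -0.152, 0.718]
ft_force: [0.7, 0.2, -0.8]
grip_width: 0.096
offset [0.343 0.863 0.97 ] turn [ 0.203 -0.48  -0.474] | pos [ 0.5317 -0.097   0.304 ] q [-0.577 -0.257  0.644  1.92   0.07   1.04   0.018] t 7.17 F 1.1 grip 0.096
offset [-0.077  0.673  0.776] turn [ 0.203 -0.48  -0.474] | pos [ 0.5317 -0.097   0.304 ] q [-0.577 -0.257  0.644  1.92   0.07   1.04   0.018] t 7.17 F 1.1 grip 0.096
offset [0.231 0.438 0.34 ] turn [ 0.203 -0.48  -0.474] | pos [ 0.5317 -0.097   0.304 ] q [-0.577 -0.257  0.644  1.92   0.07   1.04   0.018] t 7.17 F 1.1 grip 0.096
```

```bash

python3 -m pendant '{"offset":[[0,0.12,0.15],[0,0.24,0.3],[0,0.36,0.45],[0,0.5,0.6],[-0.05,0.6,0.7],[-0.077,0.673,0.776],[-0.077,0.673,0.776]],"turn":[[0.04,-0.1,-0.1],[0.08,-0.2,-0.2],[0.12,-0.3,-0.3],[0.16,-0.4,-0.4],[0.203,-0.48,-0.474],[0.203,-0.48,-0.474],[0.203,-0.48,-0.474]]}'
python3 - <<'E'
from h import *
p,R=final(1);rows(p,R);rows(p+.1*h,R)
E
```

```text
clock: 8.05
position: [0.5722, 0.0668, 0.1843]
ee_rot: [-0.592, -0.387, -0.142, 0.692]
ft_force: [0.5, 0.6, -0.2]
grip_width: 0.095
offset [ 0.364  0.348 -0.002] turn [ 0.     0.001 -0.006] | pos [0.5722 0.0668 0.1843] q [-0.908 -0.276  0.778  2.334 -0.076  0.251  0.369] t 8.05 F 0.8 grip 0.095
offset [ 0.009 -0.004 -0.002] turn [ 0.     0.001 -0.006] | pos [0.5722 0.0668 0.1843] q [-0.908 -0.276  0.778  2.334 -0.076  0.251  0.369] t 8.05 F 0.8 grip 0.095
```

```bash
cat > lab.py <<'E'
from h import *
import sys
s,dp=manip.camera("scene");C=cloud("scene",dp)
o=manip.get_obs();R=Ro.from_quat(o["ee_rot"]);G=o["position"]-.019*R.as_matrix()[:,1]
tx,ty,tz=R.as_matrix().T   # plate: normal tx, up -ty, length tz
q=(C-G)@np.stack([tz,-ty,tx],1)   # plate coords rel. grasp point (length, up, normal)
k=(dp>0)&(np.abs(q[...,2])<.02)&(q[...,0]>.02)&(q[...,0]<.125)&(q[...,1]>-.09)&(q[...,1]<.04)
w=C[k];m=w.mean(0);nn=np.linalg.svd(w-m)[2][2];nn*=np.sign(nn@tx)
r=np.median((w-m)@nn);inl=np.abs((w-m)@nn-r)<.003;m=w[inl].mean(0);nn=np.linalg.svd(w[inl]-m)[2][2];nn*=np.sign(nn@tx)
print("face n",len(w),nn.round(3),"ang to -rz deg",np.degrees(np.arccos(nn@-rz)).round(2),"tool x",tx.round(3))
print("plate ext (rel grasp)",np.percentile(q[k][inl],[0.5,99.5],axis=0).round(4))
hsv=cv2.cvtColor(s,cv2.COLOR_RGB2HSV);lb=k&(hsv[...,1]<60)
n_,LL,S,ce=cv2.connectedComponentsWithStats(lb.astype(np.uint8));i=1+np.argmax(S[1:,4]);b=LL==i
hull=cv2.minAreaRect((q[b][:,:2]*1000).astype(np.float32));print("label rect",np.round(hull[0],1),np.round(hull[1],1),round(hull[2],1),"px",b.sum(),ce[i].round(0))
c=G+hull[0][0]/1e3*tz-hull[0][1]/1e3*ty;c=c+nn*((m-c)@nn)
v=c-W;print("label c",c.round(4),"model L",L.round(4),"dist along sight",(v@rz).round(4),"off rx,ry",(v@rx).round(4),(v@ry).round(4))
e=L-c;print("tool fix /0.2:",(R.inv().apply(e)/.2).round(3))
x=int(ce[i][0]);y=int(ce[i][1])
cv2.imwrite(sys.argv[1],cv2.resize(s[max(0,y-90):y+90,max(0,x-90):x+150],(800,600),interpolation=cv2.INTER_CUBIC)[:,:,::-1])
E
python3 lab.py pics/l1.png
```

```text
face n 1346 [0.667 0.264 0.697] ang to -rz deg 0.83 tool x [0.66  0.26  0.705]
plate ext (rel grasp) [[ 0.0203 -0.0624 -0.0017]
 [ 0.1145  0.0168  0.0045]]
label rect [ 89.8 -27.3] [56.2 49.8] 89.1 px 490 [405. 239.]
label c [0.5464 0.1521 0.1805] model L [0.6395 0.1853 0.1872] dist along sight 0.1846 off rx,ry 0.065 0.0032
tool fix /0.2: [ 0.374  0.324 -0.016]
```

View pics/l1.png

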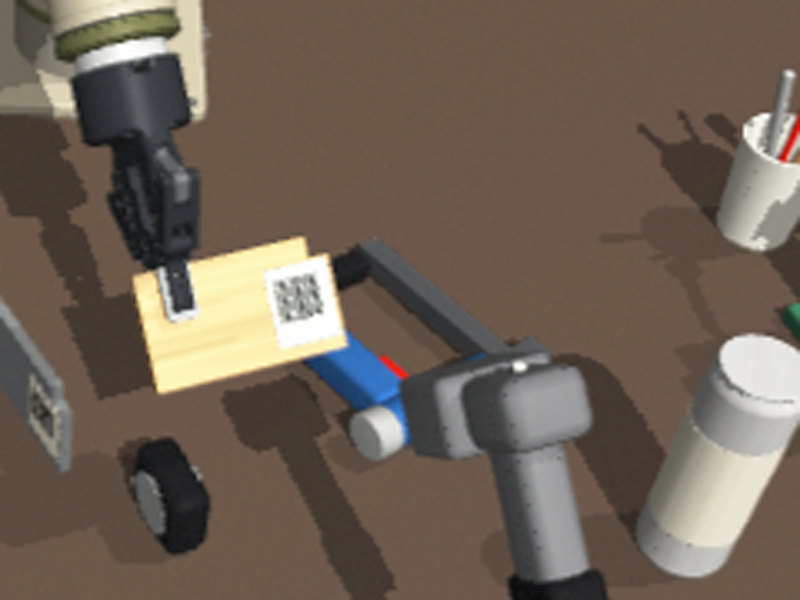

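The sample is label side up, with the label at (305,305) in the crop, uncovered and facing the reader. Depth puts the label normal within 1° of square. Now the last 10 cm in.

```bash

python3 -m pendant '{"offset":[[0.09,0.08,0],[0.18,0.16,-0.01],[0.27,0.24,-0.01],[0.34,0.3,-0.01],[0.372,0.327,-0.01],[0.372,0.327,-0.01],[0.372,0.327,-0.01]],"turn":[[0,0,0],[0,0,0],[0,0,0],[0,0,0],[0,0,-0.005],[0,0,-0.005],[0,0,-0.005]]}'
python3 - <<'E'
from h import *
p,R=final(1);rows(p,R)
E
python3 lab.py pics/l2.png
```

```text
clock: 8.98
position: [0.6666, 0.0993, 0.1923]
ee_rot: [-0.592, -0.388, -0.145, 0.691]
ft_force: [0.3, -1.1, -0.8]
grip_width: 0.095
offset [-0.018  0.025  0.02 ] turn [0.003 0.    0.002] | pos [0.6666 0.0993 0.1923] q [-1.315  0.091  1.257  2.134 -0.966  0.345  1.101] t 8.97 F 1.4 grip 0.095
face n 1510 [0.664 0.256 0.702] ang to -rz deg 0.49 tool x [0.657 0.258 0.708]
plate ext (rel grasp) [[ 2.020e-02 -6.210e-02  1.000e-04]
 [ 1.129e-01  1.750e-02  6.100e-03]]
label rect [ 89.5 -26.2] [50.5 54.6] 0.6 px 516 [424. 267.]
label c [0.6405 0.1851 0.1891] model L [0.6395 0.1853 0.1872] dist along sight 0.1081 off rx,ry 0.0008 -0.0006
tool fix /0.2: [-0.01   0.004  0.003]
```

View pics/l2.png

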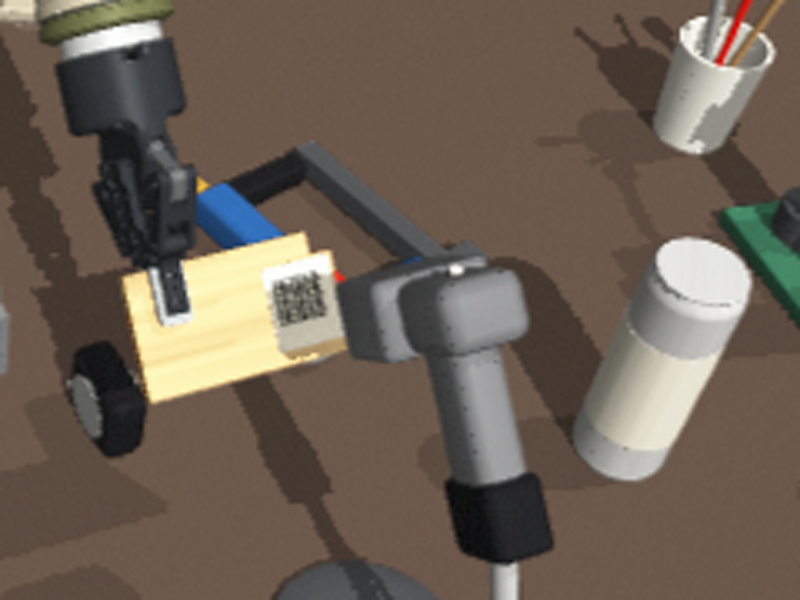

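The label is at (302,300) in the crop, squarely under the reader nose and clear of it. I'm adding a short settle, then a final check.

```bash

python3 -m pendant '{"offset":[[-0.005,0,0.004],[-0.005,0,0.004],[-0.005,0,0.004],[-0.005,0,0.004],[-0.005,0,0.004],[-0.005,0,0.004]],"turn":[[0,0,0],[0,0,0],[0,0,0],[0,0,0],[0,0,0],[0,0,0]]}'
python3 lab.py pics/l3.png; python3 - <<'E'
from h import *
o=manip.get_obs();print(o["joint_pos"].round(3),np.abs(o["joint_velocities"]).max())
t,dt=manip.camera("top");d0=np.load("pics/top0.npy");
for uv in[(412,265),(434,219),(450,337),(495,220),(292,212),(230,275),(126,200),(205,110),(337,255),(395,329)]:print(uv,round(float(d0[uv[1],uv[0]]),3),round(float(dt[uv[1],uv[0]]),3))
E
```

```text
clock: 9.78
position: [0.6653, 0.0996, 0.1914]
ee_rot: [-0.592, -0.388, -0.145, 0.692]
ft_force: [1.0, 0.1, -0.4]
grip_width: 0.095
face n 1499 [0.662 0.26  0.703] ang to -rz deg 0.33 tool x [0.657 0.258 0.708]
plate ext (rel grasp) [[ 0.0206 -0.0619 -0.0003]
 [ 0.1125  0.0177  0.0055]]
label rect [ 89.5 -26.1] [55.5 50.6] 88.7 px 516 [424. 267.]
label c [0.639  0.1854 0.188 ] model L [0.6395 0.1853 0.1872] dist along sight 0.1097 off rx,ry 0.0009 0.0002
tool fix /0.2: [-0.001  0.004 -0.001]
[-1.32   0.087  1.259  2.138 -0.961  0.34   1.097] 0.0016497220715537002
(412, 265) 1.157 1.16
(434, 219) 1.17 1.164
(450, 337) 1.187 1.189
(495, 220) 1.234 1.235
(292, 212) 1.202 0.889
(230, 275) 1.218 1.218
(126, 200) 1.089 1.089
(205, 110) 0.957 0.954
(337, 255) 1.173 1.174
(395, 329) 1.154 1.157
```

```bash
python3 -c "
from workcell import manip
print(manip.hand_in())"
```

```text
the job is handed in; nothing more can be done
None
```

I gripped the notched sample, the middle plate in the rack, by its plain end and drew it straight up. I then turned it label side up and handed the job in at about 10 s, still holding it in front of the reader.

**Last checks:**
- **Position:** the label centre measured 110 mm from the window and within 1 mm of the line of sight. The face was about 0.3° off square. These figures rest on my own fix of the reader, which is good to a few mm.
- **Steadiness:** the arm was still, with about 1 N on the wrist and the grip steady on the plate.
- **Surroundings:** both blanks stayed in their slots. Depth spot checks on the objects around the table matched the start to within 6 mm. The tape measure was the exception: the arm hid it from the top camera, but it was standing upright in the scene picture.

**Small disagreement:** along the plate, the label's own outline put its centre about 2.5 mm farther out than the plate's end edge did. I held to the outline reading, so the label may sit up to about 2.5 mm to one side of the line of sight.

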